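# Index the slot punch over a wide strap blank

### The arm

A 7-joint arm with a two-finger parallel gripper is mounted at the origin on the work surface. World frame = base frame: x ahead of the robot, y to its left, z up, the work surface at z = 0. Lengths are in m, angles in rad, forces in N, time in s.
With the tool pointing down it reaches from about 0.4 to 0.875 m from the base axis. Payload 6.5 kg.
Tool frame: the origin (TCP) lies on the centre line of the jaws, within the pads' length; the fingertips stand 14 mm ahead of it and the grasp point (between the pads) lies 5 mm behind it; x points along the fingers, z is the direction in which the jaws open and shut, and the axes are right-handed (so a half turn about x gives the same grasp; the last joint's range is limited). The gripper opens to 85 mm and grips with 20 to 120 N. Pads are 22 mm wide; open, the fingers measure 114 mm over their backs; the gripper's body (76 mm by 85 mm) begins 54 mm behind the grasp point. The pads swing forward as they close: fully open they stand 13 mm farther back than shut.
Start: joints at [-0.066, 0.536, -0.004, 1.538, 0.003, 1.067, -0.071], TCP at [0.65, 0, 0.245] pointing down, gripper open.
Joint ranges: [-2.7, 2.7], [-0.37, 2.16], [-1.27, 1.26], [0.24, 2.4], [-1.31, 4.45], [0.19, 1.91], [-2.76, 2.76]. Speed limits (rad/s): [2.39, 2.39, 3.14, 3.14, 3.14, 3.14, 3.14].

### API

Orientations are given as a rotation vector (axis times angle).
In Python, from bench import state, get_image, close_job, cut_out gives the robot as it stands.
- The arm moves only by the shell command python3 -m handwheel 'ROWS' [FORCE]. ROWS is a JSON object of lists of equal length, an entry for each row: "claw": the opening, from 0 (shut) to 1 (fully open); "dp": the shift along the tool's x, y, z in units of 40 mm (1.0 is 40 mm), a list of three; "spin": the turn about the tool's x in degrees. A call has 1 to 12 rows; each row is the pose to reach, as a shift and turn from the pose measured when the call began, along the tool's axes at that moment; what a row does not reach only later rows make up. A row lasts 1/10 s, in which the tool goes at most 50 mm and 8.59 degrees, less where a joint would pass 70% of its speed; a pose out of reach is approached as far as the arm can. A call with a gripper value outside its range is refused whole. The fingers move at their own pace and stop on an object; FORCE is the grip in N (left out, the last holds). Time passes only in rows, so rows that repeat a pose let the fingers close. It gives the time, the measured TCP pose, the force and the opening at its end, in the units of the state.
- state(): the state, without advancing time (a new reading comes with each control period).
- get_image(name): name is "scene" or "side" or "wrist"; returns a dict with "color" (384x512x3 uint8, red, green, blue), "depth" (384x512 float32, m along the optical axis (not along the pixel's ray), 0 where there is no reading), "mtx" (3x3 intrinsics, pixels), "k1" (the pictures are not rectified: a ray, as slopes to the right and down, at radius r is drawn at 1 + k1 r^2 times it, then the intrinsics apply), "eye" and "rotation" of the camera in the world. Camera axes: x right, y up, looking along -z (the intrinsics and any distortion apply to the point x, -y, -z); pixel columns grow to the right and rows downward; lengths in m; the calibration is good to about 2 mm. A picture is of the moment at which its call begins.
- close_job(): hands the job in, once; it reports no verdict.
Trained networks look in a picture, given as the dict that the camera call returned (one of the last four; its "shot" number tells which), for a name from the list of things; names that differ only in an ending like _2 or _b are one class to them, and where a whole thing is asked for, a point or a joint stands for the part that bears it (a point fixed in the world has none). Each returns a list of dicts, best first, with "p" (0 to 1); they miss things now and then, are a little off and sometimes report something else, mostly with a low value. They report only what shows in the picture. A call takes as long as a camera call.
- cut_out(picture, query): "mask" (384x512 bool, what is visible of it) and "pixel" ([row, column] in pixels, amid what is visible of it).
The state is a dict: "time_s": time; "qpos": joint angles; "joint_velocities": joint speeds; "tau": joint torques, N m; "tool_pos": TCP position; "eef_rot": TCP orientation; "ft_force": force on the tool from outside, world axes, zero at the start; "ft_torque": the same for the moment, N m; "gripper_width": opening from 0.0 (shut) to 1.0 (fully open).
Only numpy, scipy, OpenCV 4.12 (cv2) and the standard library are available. Lean on these libraries where they do the work, as an engineer would, in place of code of your own. Each camera call takes 0.05 s, during which the arm holds its last target.

### The job

Set up the strap-punching jig for its first slot: turn the round knob at its left end until the bed's black pointer is in line with the red clip on the scale (not the blue one). Then slide the blue punch carriage, which has a black grip block on top, along its rail towards the knob end until its spring ball clicks into the notch of the index strip. Finish while still holding the carriage there, ball seated in the notch and pointer still on the red clip; leave the loose things on the bench where they are.

Things in the scene. Friction and masses are not known exactly. Their poses are not given: they have to be found in the camera images.
- jig: strap-punching jig fixed to the bench, turned by up to 0.2 rad; aluminium base 260 x 420 x 12 mm. Origin: bench surface under the middle of the bed. z up; y along strap and rail towards the knob end (robot's left); x across, away from the robot. Base spans x -110..+150, y -215..+205 mm. Rail beam x +60..+140, y -185..+115 mm, 52 mm high
- bed: cross-slide bed, white, a dark strap clamped on it, 90 x 325 mm; jig x -45..+45, y -190..+135 mm; clamp bars rise to 51 mm above the bench. Slides along jig x up to 22 mm either way, driven only by the knob, and stays where it is left. Origin: that of the jig at the start, moving with the bed
- knob_grip (a point): on the axis of the round black fluted knob (38 mm diameter, 31 mm tall, vertical axis, grip it in any direction), 69 mm above the bench, 12 mm below its top; grey box under it ends 46 mm above the bench. At jig x -50, y +172 mm. Turned anticlockwise from above it drives bed and pointer to jig +x, clockwise to -x, 6 mm per radian; friction about 0.06 N m
- pointer (a point): tip of the bed's black pointer (3 mm wide, pointing to jig +y), 30 mm above the bench, beside the scale at the knob end; starts at jig x +25 mm and moves along jig x only, with the bed
- red_mark (a point): tip of the nose of the red clip (6 mm wide, 24 mm long; the nose points to jig -y, at the pointer), 32 mm above the bench, clamped on the white scale bar; axes as the jig's. It stands 6 to 14 mm from the pointer's start, towards +x or -x. In line means the same jig x. The pointer passes just in front of the noses, without touching
- blue_clip: the like clip in blue, for another job, on the other side of the pointer's start; ignore it. Origin on the scale bar
- carriage: punch carriage: blue plate 88 x 68 x 10 mm, its arm towards the robot carries the upright slot punch (20 mm wide head 88 mm to jig -x of the grip block, top 138 mm above the bench). Origin: middle of the grip block's foot, 86 mm above the bench; axes as the jig's. Slides along jig y only, 200 mm in all, 1 to 2 N of friction; stays where left; starts near the end away from the knob
- grip (a point): middle of the carriage's black grip block, 20 mm wide along the rail (jig y), 32 mm across it (jig x), 42 mm tall; this point lies 110 mm above the bench, 18 mm below the block's top and 24 mm above the plate. A brass screw head 6 mm tall stands on the plate 37 mm to jig +x of it
- ball (a point): centre of the carriage's steel detent ball (8 mm diameter), under the brass plunger screw, 37 mm to jig +x of the grip block. A spring presses it on the index strip with about 9 N. On the plain strip its centre is 64 mm above the bench; seated in the notch it sinks about 3 mm
- notch (a point): middle of the only V notch (90 degrees, 9 mm wide, 4.5 mm deep) in the steel index strip, at its top face 60 mm above the bench, yellow tab beside it at +x; axes as the jig's. Seated: ball and notch at the same jig y. From the start it lies 75 to 180 mm to jig +y, with 20 mm of travel beyond. It pulls the ball in over the last 4 mm; leaving it takes 6 to 9 N
- buckle: loose brass buckle, 32 x 46 mm, lying on the jig's base in front of the bed; leave it
- spare_punch: loose dark steel punch, 12 mm thick, 100 mm long, lying on the jig's base in front of the bed; leave it
- marker: loose red and black marker pen lying on the white cutting board on the right; leave it
- dividers: loose steel wing dividers lying on the cutting board; leave them
- mallet: loose mallet with a white head, lying on the cutting board; leave it
- thread_spool: loose spool of thread, 56 mm wide and 60 mm tall, standing on the left; leave it
- edge_paint: loose jar of edge paint, 52 mm wide and 75 mm tall, standing on the left; leave it
- awl: loose awl lying on the left; leave it

How it is judged:
On the way, in this order (a step that is already met when the one before it is completed fails the run):
1. the pointer stands in line with the red clip (x of pointer in the frame of red_mark between -0.002 and 0.002 m), for 0.3 s.
2. the fingers hold the carriage with its ball seated in the notch (y of ball in the frame of notch between -0.0015 and 0.0015 m and contact force between the fingers and carriage above 5 N), for 0.3 s.
At the end, for the whole second after the job is handed in: The pointer is within 2 mm of the red clip's mark; the ball is seated in the notch (within 1.5 mm of its middle along the rail, sunk at least 1 mm), the carriage at rest and the fingers still holding it with more than 5 N (all of step 1 and all of step 2 and z of ball in the frame of notch below 0.003 m and linear speed of carriage below 0.01 m/s); the arm keeps its last pose, push and grip.
It fails at once if a loose thing on the bench was pushed more than 30 mm (distance of any of buckle, spare_punch, marker, dividers, mallet, thread_spool, edge_paint, awl from where it was at the start of the episode above 0.03 m).
It also fails if it takes over 67 s, if anything falls off the work surface, if the arm or the gripper's body presses on something with over 40 N, if the wrist force passes 120 N, or if a joint passes its speed limit or range.

## Working session

There is one attempt and no reset: what is moved stays moved. The work goes in short steps, Python scripts to look and compute and a shell command to move; the robot and the scene stay as the last step left them, time stands still between calls to the robot, and variables do not carry over. Pictures are saved under pics/ and viewed, and the job is handed in when it is done.

```bash
ls; mkdir -p pics; cat > h.py <<'E'
import numpy as np, cv2
from bench import state, get_image, close_job, cut_out
from scipy.spatial.transform import Rotation as R
def save(p,name,box=None,scale=1):
    im=p["color"][:,:,::-1]
    if box: r0,r1,c0,c1=box; im=im[r0:r1,c0:c1]
    im=cv2.resize(np.ascontiguousarray(im),None,fx=scale,fy=scale,interpolation=cv2.INTER_CUBIC)
    cv2.imwrite("pics/"+name+".png",im)
def ray(p,r,c):
    K=p["mtx"];k1=p["k1"]
    d=np.array([(c-K[0][2])/K[0][0],(r-K[1][2])/K[1][1]]);s=d.copy()
    for _ in range(30): s=d/(1+k1*(s@s))
    return np.asarray(p["rotation"])@np.array([s[0],-s[1],-1.])
def at_z(p,r,c,z):
    v=ray(p,r,c);e=np.asarray(p["eye"]);return e+v*(z-e[2])/v[2]
def at_d(p,r,c,d=None):
    if d is None: d=p["depth"][int(round(r)),int(round(c))]
    return np.asarray(p["eye"])+ray(p,r,c)*d
def proj(p,X):
    v=np.asarray(p["rotation"]).T@(np.asarray(X)-np.asarray(p["eye"]))
    s=np.array([v[0],-v[1]])/(-v[2]); s=s*(1+p["k1"]*(s@s));K=p["mtx"]
    return np.array([K[1][1]*s[1]+K[1][2],K[0][0]*s[0]+K[0][2]])
E
python3 - <<'E'
from h import *
s=state();print(s)
for n in("scene","side","wrist"):
    p=get_image(n);save(p,n+"0",None,1.5);print(n,p["eye"],p["mtx"],p["k1"],p["rotation"])
    for q in("knob_grip","pointer","red_mark","carriage","grip","ball","notch","jig"):
        try:
            for d in cut_out(p,q)[:2]: 
                r,c=d["pixel"]; print(q,round(d["p"],2),d["pixel"],d["mask"].sum(),at_d(p,r,c).round(4))
        except Exception as e: print(q,e)
E
```

```text
pics
{'time_s': 0.0, 'qpos': array([-0.06623972,  0.53719112, -0.00441142,  1.53887352,  0.00262745,
        1.06731134, -0.07120349]), 'joint_velocities': array([ 0.00041799, -0.00049496, -0.00063401,  0.00028954, -0.00053059,
        0.00135882,  0.00030309]), 'tau': array([-4.51575825e-04, -5.83398092e+01,  1.04865700e+00, -2.59097242e+01,
        1.23920938e-02,  9.44124302e-03, -7.87308863e-06]), 'tool_pos': array([ 6.49385612e-01, -1.57107892e-05,  2.44397021e-01]), 'eef_rot': array([-2.09140698e-04,  1.57256648e+00, -5.50770088e-05]), 'ft_force': array([-0.15335767, -0.14505732, -0.87307408]), 'ft_torque': array([0.02011119, 0.02216365, 0.04955297]), 'gripper_width': 1.0044015061797193}
scene [1.28502783 0.68430477 0.82306321] [[407.91048951   0.         256.77830672]
 [  0.         407.91048951 187.71954583]
 [  0.           0.           1.        ]] 0.03267344573495974 [0.48827874 1.09234599 2.12117871]
knob_grip 0.62 [224.9, 322.3] 186 [-1.1914 -1.7921 -1.6533]
knob_grip 0.6 [194.4, 224.6] 841 [-1.4209 -2.0216 -1.8829]
carriage 0.59 [195.0, 223.0] 779 [-1.4043 -2.005  -1.86
[... 689 characters left out ...]
165.5, 273.3] 284 [0.9299 0.2509 1.825 ]
notch 0.52 [242.7, 249.6] 3 [0.857  0.1781 1.7522]
jig 0.78 [198.6, 255.4] 8567 [0.8826 0.2037 1.7778]
wrist [0.64986026 0.0787875  0.37434106] [[264.71233135   0.         257.80507228]
 [  0.         264.71233135 188.19800221]
 [  0.           0.           1.        ]] -0.04140263866820652 [-0.31128412  0.00049427  0.00112949]
pointer 0.55 [114.3, 170.8] 15575 [0.683  0.1119 0.4074]
carriage 0.76 [233.3, 229.0] 5184 [0.66   0.089  0.3845]
carriage 0.6 [127.1, 191.6] 47156 [0.6752 0.1042 0.3997]
grip 0.94 [232.7, 228.0] 5110 [0.6604 0.0894 0.3849]
notch 0.95 [113.0, 265.2] 2108 [0.6469 0.0759 0.3714]
jig 0.9 [125.2, 190.0] 46936 [0.6758 0.1047 0.4003]
```

```bash
sed -i 's/np.asarray(p\["rotation"\])/R.from_rotvec(p["rotation"]).as_matrix()/' h.py; grep -n rotvec h.py
```

```text
13:    return R.from_rotvec(p["rotation"]).as_matrix()@np.array([s[0],-s[1],-1.])
20:    v=R.from_rotvec(p["rotation"]).as_matrix().T@(np.asarray(X)-np.asarray(p["eye"]))
```

View pics/scene0.png

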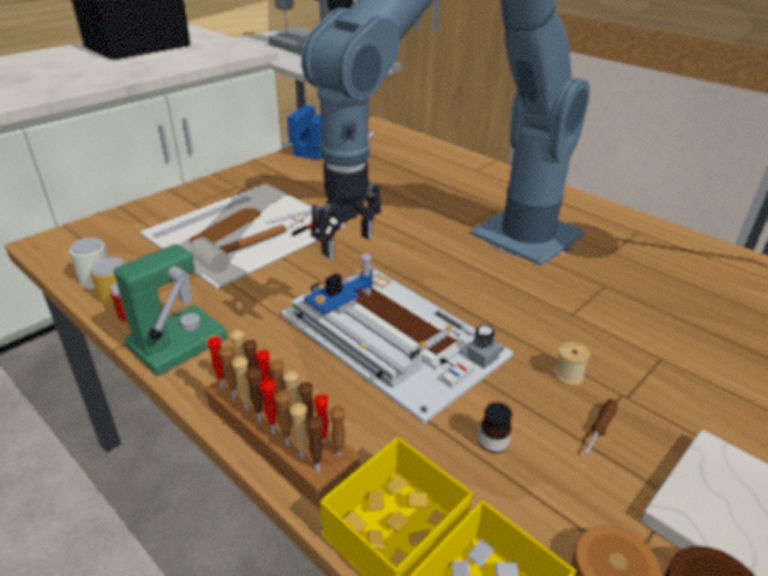

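View pics/side0.png

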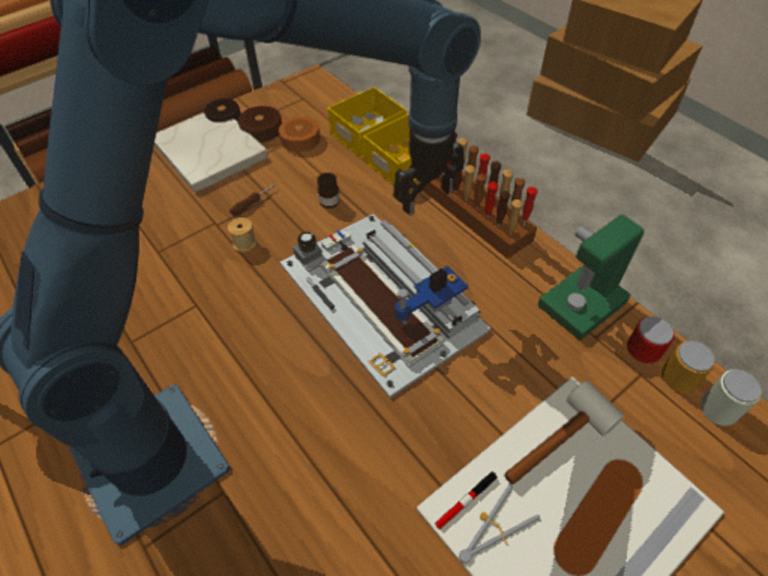

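View pics/wrist0.png

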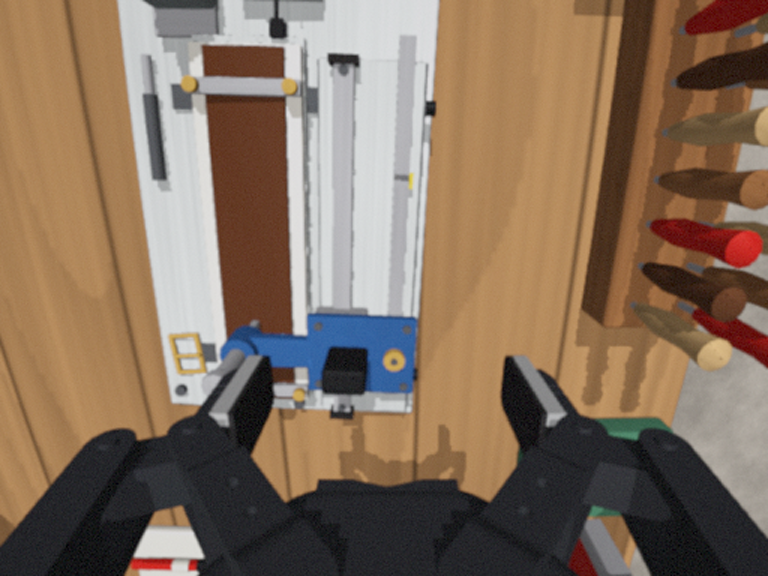

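```bash
python3 - <<'E'
from h import *
p=get_image("wrist")
np.savez("w.npz")
for n,r,c,z in [("tab",120,274,.06),("block top",232,230,.128),("block",236,230,.11),("bolt",39,229,.053),("beam bottom end",272,228,.052),("screwL",56,126,.051),("screwR",57,193,.051),("screwBR",263,199,.051),("brass",240,263,.1),("ptr",18,184,.03),("jigFL",267,115,.012),("jigFR",275,274,.012)]:
    print(n,at_z(p,r,c,z).round(4),at_d(p,r,c).round(4))
save(p,"wl",(0,200,80,330),3)
p=get_image("scene");save(p,"sc",(170,290,180,350),4.5)
for q in("knob_grip","red_mark","pointer"):
    for d in cut_out(p,q)[:2]:
        r,c=d["pixel"]; print(q,d["p"],d["pixel"],at_d(p,r,c).round(4))
E
```

```text
tab [0.6684 0.0604 0.06  ] [0.6683 0.0605 0.0611]
block top [ 0.6211 -0.0481  0.128 ] [ 0.6169 -0.0666  0.0921]
block [ 0.6188 -0.0623  0.11  ] [ 0.6179 -0.0666  0.1019]
bolt [0.6181 0.1466 0.053 ] [0.6194 0.1437 0.0666]
beam bottom end [ 0.6072 -0.151   0.052 ] [ 0.6087 -0.143   0.0633]
screwL [0.5011 0.131  0.051 ] [0.5016 0.1309 0.0521]
screwR [0.577  0.1289 0.051 ] [0.5769 0.1291 0.0502]
screwBR [ 0.5664 -0.1369  0.051 ] [0.6499 0.0788 0.3743]
brass [ 0.6559 -0.0728  0.1   ] [ 0.656  -0.0757  0.0948]
ptr [0.5645 0.174  0.03  ] [0.5653 0.173  0.0335]
jigFL [ 0.4185 -0.1722  0.012 ] [ 0.4187 -0.172   0.0122]
jigFR [ 0.6761 -0.1851  0.012 ] [ 0.6769 -0.1933  0.0008]
knob_grip 0.72 [225.6, 322.0] [0.5071 0.2154 0.0716]
pointer 0.61 [217.3, 275.4] [0.5391 0.0691 0.0361]
```

View pics/sc.png

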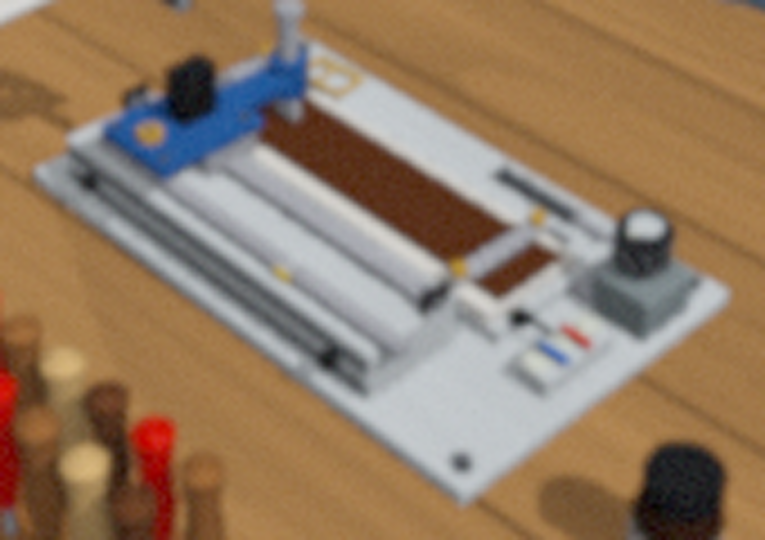

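```bash
python3 -m handwheel '{"claw":[1,1,1,1,1,1,1,1],"dp":[[0,0.5,-0.4],[0,1.5,-1.1],[0,2.5,-1.8],[0,3.5,-2.5],[0,4.25,-3],[0,4.25,-3],[0,4.25,-3],[0,4.25,-3]],"spin":[0,0,0,0,0,0,0,0]}' 
python3 - <<'E'
from h import *
p=get_image("wrist");save(p,"w2",None,1.5)
s=state();print(s["tool_pos"],s["eef_rot"],p["eye"])
for q in("knob_grip","red_mark","pointer","notch","blue_clip"):
    for d in cut_out(p,q)[:2]:
        r,c=d["pixel"]; print(q,d["p"],d["pixel"],d["mask"].sum(),at_d(p,r,c).round(4))
E
```

```text
time_s: 2.4
tool_pos: [0.5308, 0.1686, 0.2454]
eef_rot: [0.001, 1.57, -0.002]
ft_force: [-0.2, -0.1, 1.0]
gripper_width: 0.999
[0.53085841 0.16839038 0.24529582] [ 1.37176695e-03  1.57034280e+00 -2.52212865e-03] [0.53073673 0.24749315 0.37435419]
knob_grip 0.83 [134.7, 221.2] 976 [0.4907 0.2146 0.0821]
pointer 0.56 [130.8, 282.4] 77 [0.5618 0.214  0.0344]
pointer 0.18 [235.6, 259.7] 9953 [0.5332 0.0686 0.0385]
notch 0.91 [216.9, 356.7] 969 [0.6587 0.1074 0.0614]
notch 0.31 [233.4, 261.3] 10019 [0.5355 0.0724 0.0391]
```

View pics/w2.png

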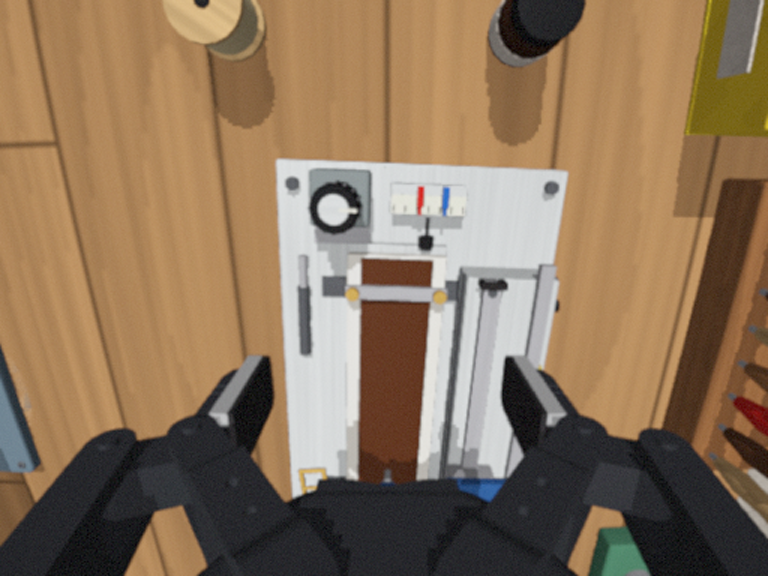

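```bash
python3 - <<'E'
from h import *
p=get_image("wrist");save(p,"w2z",(108,170,190,320),6)
np.save("w2.npy",p,allow_pickle=True)
m=cut_out(p,"knob_grip")[0]["mask"];rr,cc=np.where(m);print(rr.min(),rr.max(),cc.min(),cc.max())
for r,c in [(107.5,187),(109,377),(330,197)]: print("corner",at_z(p,r,c,.012).round(4),at_d(p,r,c).round(4))
E
```

```text
121 156 206 240
corner [0.4367 0.2432 0.012 ] [0.4371 0.2432 0.0133]
corner [0.6881 0.2418 0.012 ] [0.6929 0.2416 0.001 ]
corner [ 0.4224 -0.1319  0.012 ] [ 0.4228 -0.1307  0.0132]
```

View pics/w2z.png

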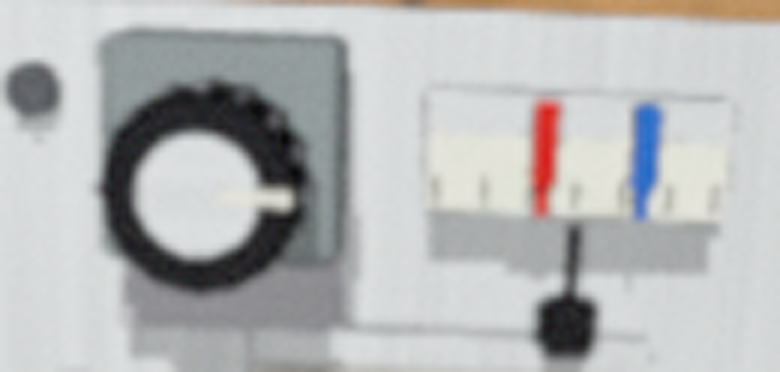

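```bash
python3 - <<'E'
from h import *
p=np.load("w2.npy",allow_pickle=True).item()
ex=np.array([np.cos(.038),-np.sin(.038),0])
ptr=at_z(p,145.8,285.6,.03);red=at_z(p,143.1,280,.032);bl=at_z(p,143.6,296.5,.032)
print(ptr,red,bl,(red-ptr)@ex*1000,(bl-ptr)@ex*1000)
k=at_z(p,140.3,222.6,.081);print("knob",k)
# scale: knob->pointer should be 75 in jig x
print((ptr-k)@ex)
s=state();print((k[:2]-s["tool_pos"][:2])/0.04,(0.064-s["tool_pos"][2])/.04)
E
```

```text
[0.56619452 0.19524164 0.03      ] [0.55865451 0.19902569 0.032     ] [0.57998085 0.19841346 0.032     ] -7.678320717201216 13.655880269782227
knob [0.49128504 0.20916476 0.081     ]
0.07538434911182242
[-0.97191265  0.98783982] -4.530636409047215
```

```bash
python3 -m handwheel '{"claw":[1,1,1,1,1,1,1,1,1],"dp":[[0.3,0.7,-0.7],[1.2,1.02,-0.99],[2.2,1.02,-0.99],[3.1,1.02,-0.99],[3.6,1.02,-0.99],[3.9,1.02,-0.99],[3.9,1.02,-0.99],[3.9,1.02,-0.99],[3.9,1.02,-0.99]],"spin":[0,0,0,0,0,0,0,0,0]}' 40
python3 - <<'E'
from h import *
s=state();print(s["tool_pos"],s["eef_rot"],s["ft_force"])
p=get_image("wrist");save(p,"w3",None,1.5)
E
```

```text
time_s: 3.7
tool_pos: [0.4916, 0.2109, 0.0905]
eef_rot: [0.001, 1.569, 0.0]
ft_force: [0.3, 0.7, -0.6]
gripper_width: 1.001
[0.49160003 0.21088542 0.09051924] [1.36740747e-03 1.56865962e+00 1.78888320e-04] [ 0.25365925  0.65209301 -0.62721175]
```

View pics/w3.png

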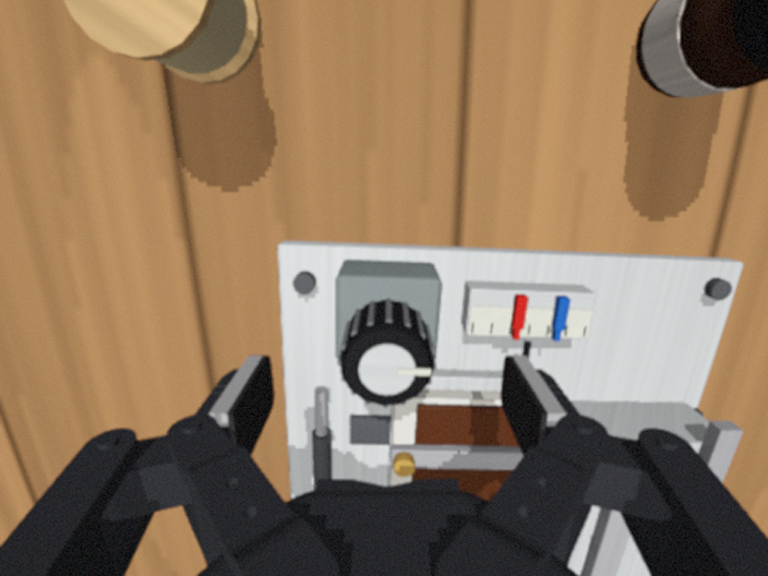

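```bash
python3 - <<'E'
from h import *
p=get_image("wrist")
print(at_z(p,370/1.5-.3,387/1.5-.3,.081), state()["tool_pos"])
E
python3 -m handwheel '{"claw":[1,1,1,1],"dp":[[0.3,-0.03,0],[0.56,-0.03,0],[0.56,-0.03,0],[0.56,-0.03,0]],"spin":[0,0,0,0]}' 40
python3 -m handwheel '{"claw":[0.42,0.3,0.2,0.2,0.2,0.2,0.2,0.2],"dp":[[0,0,0],[0,0,0],[0,0,0],[0,0,0],[0,0,0],[0,0,0],[0,0,0],[0,0,0]],"spin":[0,0,0,0,0,0,0,0]}' 40
```

```text
[0.49133792 0.20886329 0.081     ] [0.49137975 0.21079572 0.09036257]
time_s: 4.2
tool_pos: [0.491, 0.2094, 0.0673]
eef_rot: [0.001, 1.57, -0.0]
ft_force: [-0.3, -0.2, 0.6]
gripper_width: 1.001
time_s: 5.0
tool_pos: [0.4916, 0.2095, 0.0678]
eef_rot: [0.001, 1.569, -0.0]
ft_force: [-0.5, -0.3, 5.3]
gripper_width: 0.428
```

```bash
python3 -m handwheel '{"claw":[0.2,0.2,0.2,0.2,0.2,0.2,0.2,0.2,0.2,0.2],"dp":[[0,0,0],[0,0,0],[0,0,0],[0,0,0],[0,0,0],[0,0,0],[0,0,0],[0,0,0],[0,0,0],[0,0,0]],"spin":[7,14,21,29,37,45,53,60,60,60]}' 40
python3 - <<'E'
from h import *
p=get_image("wrist");save(p,"w4",None,1.5)
p=get_image("scene");save(p,"s4",(200,270,260,350),8)
p=get_image("side");save(p,"d4",(140,200,180,270),8)
E
```

```text
time_s: 6.0
tool_pos: [0.4918, 0.2094, 0.0679]
eef_rot: [0.815, 1.411, -0.812]
ft_force: [0.7, -1.7, 1.9]
gripper_width: 0.428
```

View pics/w4.png

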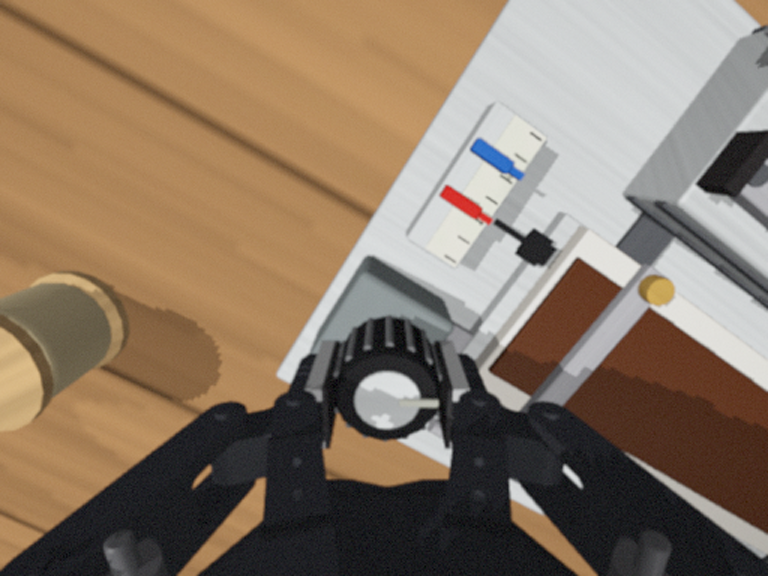

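View pics/s4.png

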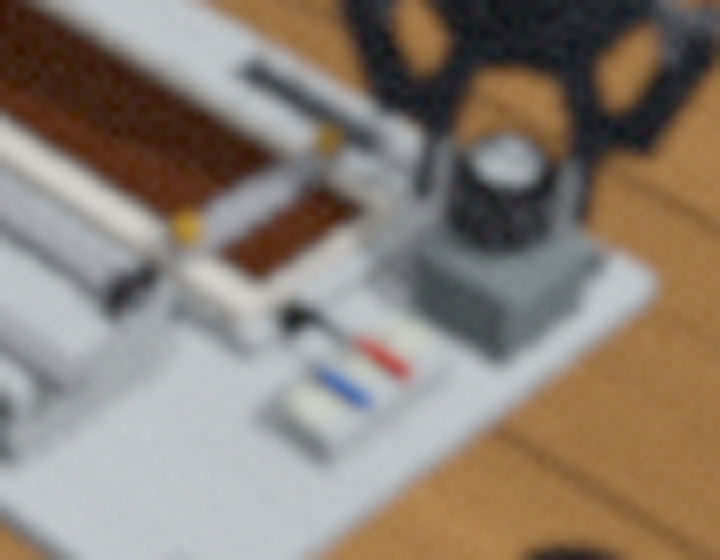

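View pics/d4.png

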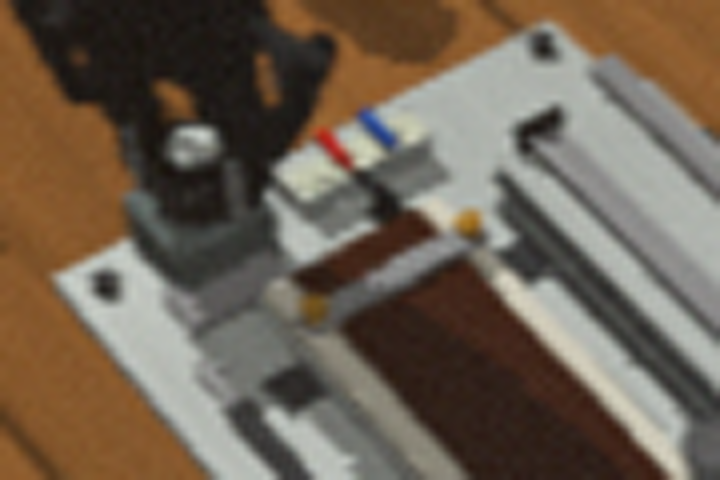

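Pointer tracked the knob; wrist view shows the pointer (col~330,row~148 raw) nearly in line with the red nose. Measuring closely.

```bash
python3 - <<'E'
from h import *
p=get_image("wrist");save(p,"w5z",(115,180,290,380),8);np.save("w5.npy",p,allow_pickle=True)
E
```

```text
(no output)
```

View pics/w5z.png

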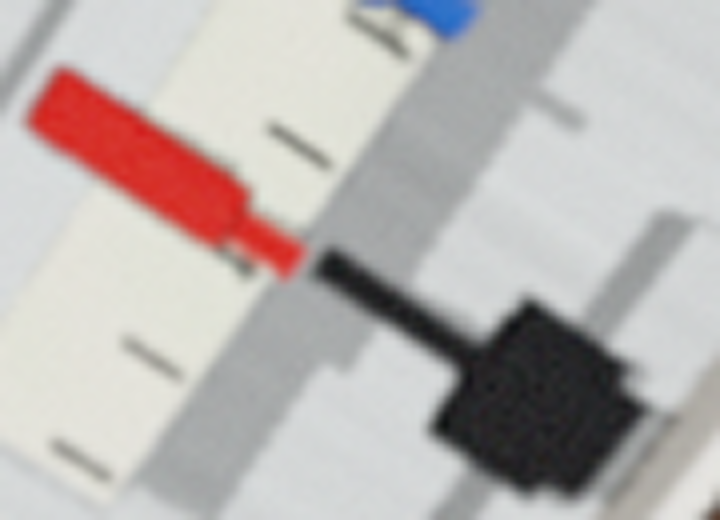

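```bash
python3 - <<'E'
from h import *
p=np.load("w5.npy",allow_pickle=True).item()
ex=np.array([np.cos(.038),-np.sin(.038),0])
f=lambda X,Y,z: at_z(p,115+Y/8-.5,290+X/8-.5,z)
ptr=f(328,264,.03);red=f(292,262,.032)
b=f(462,346,.03)   # pointer root
rb=f(48,95,.034)
print((ptr-red)*1000,(ptr-red)@ex*1000)
d=ptr-b;print("ptr dir",d[0]/d[1]);print("root",(b-red)@ex*1000)
E
```

```text
[ 1.3057903  -3.17385492 -2.        ] 1.4254250928961503
ptr dir -0.0023006211542336372
root 1.9543874781833672
```

```bash
python3 -m handwheel '{"claw":[0.2,0.2,0.2,0.2,0.2],"dp":[[0,0,0],[0,0,0],[0,0,0],[0,0,0],[0,0,0]],"spin":[7,14,14,14,14]}' 40
python3 - <<'E'
from h import *
p=get_image("wrist");save(p,"w6z",(105,180,290,380),8);np.save("w6.npy",p,allow_pickle=True);print(state()["qpos"])
E
```

```text
time_s: 6.7
tool_pos: [0.4918, 0.2093, 0.0679]
eef_rot: [1.0, 1.328, -0.997]
ft_force: [0.2, -1.9, 1.9]
gripper_width: 0.431
[-0.69006157  0.62307936  0.26369661  1.96769163 -0.27944941  0.58314112
 -1.52850834]
```

View pics/w6z.png

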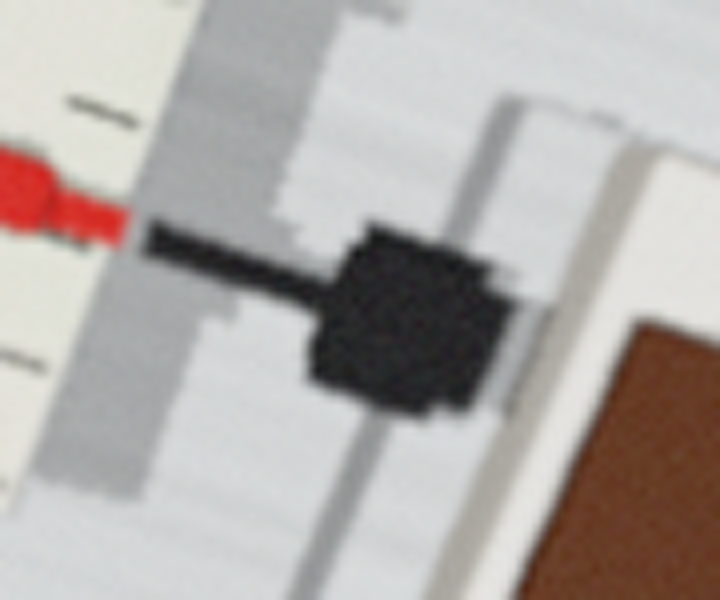

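```bash
python3 - <<'E'
from h import *
p=np.load("w6.npy",allow_pickle=True).item()
f=lambda X,Y,z: at_z(p,105+Y/8-.5,290+X/8-.5,z)
ptr=f(150,238,.03);red=f(124,229,.032);b=f(320,290,.03)
# edge of scale: use jig base edge direction check via yaw variants
for a in(.03,.038,.05):
    ex=np.array([np.cos(a),-np.sin(a),0]);print(a,(ptr-red)@ex*1000,(b-red)@ex*1000)
E
```

```text
0.03 -0.10509109757127577 0.30219581833832293
0.038 -0.0844528499684985 0.4365170684424157
0.05 -0.05348575713603491 0.6379438758928899
```

```bash
python3 -m handwheel '{"claw":[0.75,0.75,0.75,0.75,0.75,0.75,0.75,0.75,0.75,0.75],"dp":[[0,0,0],[0,0,0],[0,0,0],[0,0,0],[-0.6,0,0],[-1.6,0,0],[-2.6,0,0],[-3.4,0,0],[-3.8,0,0],[-3.8,0,0]],"spin":[0,0,0,0,0,0,0,0,0,0]}' 40
python3 - <<'E'
from h import *
p=get_image("wrist");save(p,"w7",None,1.5);np.save("w7.npy",p,allow_pickle=True)
save(p,"w7z",(90,260,240,480),3.2)
E
```

```text
time_s: 7.75
tool_pos: [0.4928, 0.2099, 0.2223]
eef_rot: [1.004, 1.327, -0.993]
ft_force: [-0.8, 0.6, 1.0]
gripper_width: 0.754
```

View pics/w7.png

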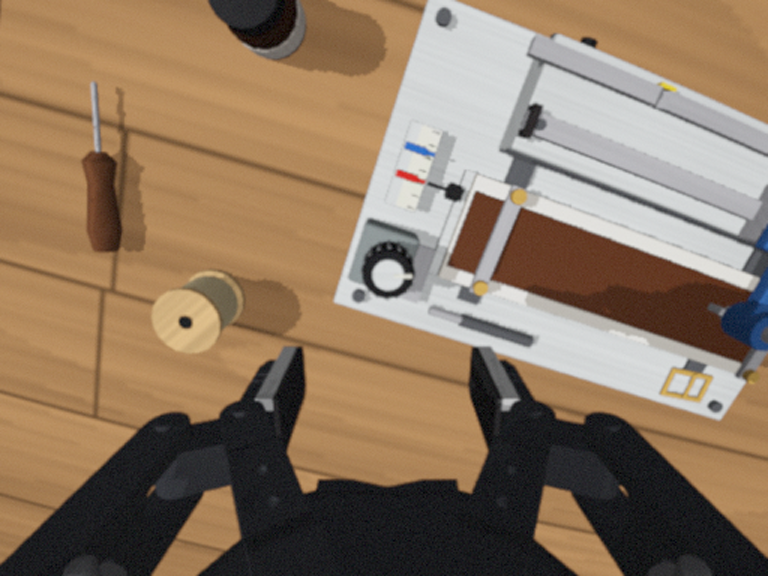

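```bash
cat >> h.py <<'E'
def dp(target):
    s=state();M=R.from_rotvec(s["eef_rot"]).as_matrix()
    return M.T@(np.asarray(target)-s["tool_pos"])/0.04, M
def spin_to(ang):  # ang: world angle (deg) desired for tool z
    M=R.from_rotvec(state()["eef_rot"]).as_matrix(); a=np.degrees(np.arctan2(M[1,2],M[0,2])); return a-ang, a
E
python3 - <<'E'
from h import *
print(dp([0.62,-0.07,0.23]),spin_to(-92.2))
E
```

```text
(array([-0.23929793,  1.13253633,  7.60502476]), array([[ 0.00363751,  0.96044976,  0.27842956],
       [ 0.00211214,  0.2784234 , -0.96045611],
       [-0.99999115,  0.00408175, -0.00101583]])) (np.float64(18.366506976700492), np.float64(-73.83349302329951))
```

```bash
python3 -m handwheel '{"claw":[1,1,1,1,1,1,1,1,1,1,1],"dp":[[-0.24,0.1,0.6],[-0.24,0.3,1.7],[-0.24,0.4,2.7],[-0.24,0.55,3.7],[-0.24,0.7,4.7],[-0.24,0.85,5.7],[-0.24,1.0,6.7],[-0.24,1.13,7.4],[-0.24,1.13,7.6],[-0.24,1.13,7.6],[-0.24,1.13,7.6]],"spin":[2,4,6,8,10,12,14,16,18.4,18.4,18.4]}' 40
python3 - <<'E'
from h import *
p=get_image("wrist");save(p,"w8",None,1.5);np.save("w8.npy",p,allow_pickle=True)
for q in("grip","ball","notch"):
    for d in cut_out(p,q)[:2]:
        r,c=d["pixel"]; print(q,d["p"],d["pixel"],d["mask"].sum(),at_d(p,r,c).round(4))
E
```

```text
time_s: 8.9
tool_pos: [0.6191, -0.0681, 0.2288]
eef_rot: [1.239, 1.193, -1.234]
ft_force: [0.9, 1.0, 0.1]
gripper_width: 1.001
grip 0.73 [181.7, 267.2] 6911 [ 0.6296 -0.0764  0.1291]
grip 0.64 [219.1, 57.8] 95 [0.5585 0.2097 0.0344]
notch 0.7 [141.8, 150.1] 2099 [0.6611 0.0521 0.0619]
notch 0.16 [302.4, 9.3] 1163 [0.4183 0.3325 0.0355]
```

View pics/w8.png

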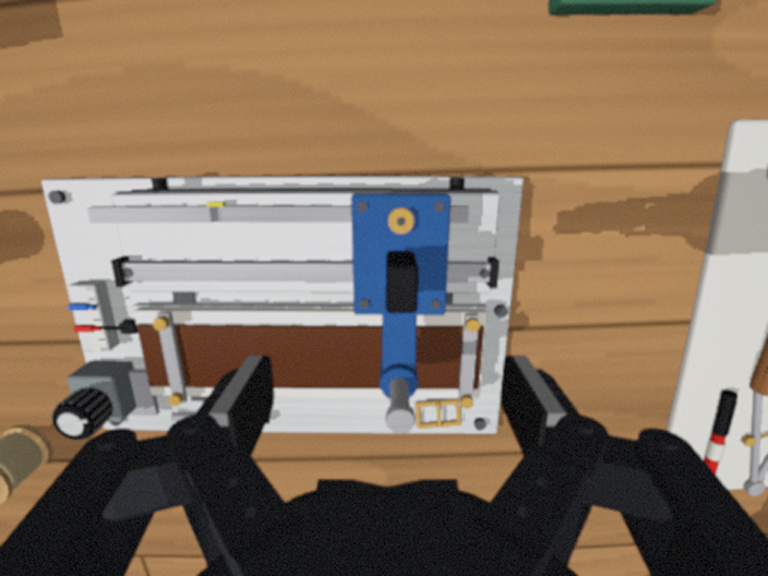

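```bash
python3 - <<'E'
from h import *
p=np.load("w8.npy",allow_pickle=True).item();save(p,"w8z",(120,220,120,320),4)
E
```

```text
(no output)
```

View pics/w8z.png

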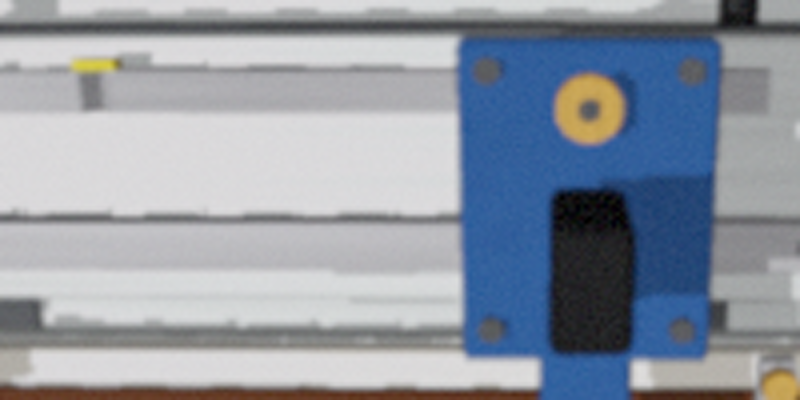

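```bash
python3 - <<'E'
from h import *
p=np.load("w8.npy",allow_pickle=True).item()
f=lambda X,Y,z: at_z(p,120+Y/4-.4,120+X/4-.4,z)
bt=f(592,292,.128);sc=f(590,109,.092);no=f(92,92,.060);no2=f(94,67,.06)
print("block",bt,"screw",sc,"notch",no,no2)
a=.038;ex=np.array([np.cos(a),-np.sin(a),0]);ey=np.array([np.sin(a),np.cos(a),0])
print("yaw check",(sc-bt)@ex,(sc-bt)@ey)
print("travel mm",(no-sc)@ey*1000,(no-bt)@ey*1000)
# plate corners for yaw
c1=f(486,70,.086);c2=f(693,71,.086);print(np.arctan2((c2-c1)[0],(c2-c1)[1]),c2-c1)
print(f(72,222,.052),)
print(dp(np.r_[bt[:2],.112]),spin_to(-92.2))
E
```

```text
block [ 0.61884577 -0.07653836  0.128     ] screw [ 0.65518607 -0.07810664  0.092     ] notch [0.66032525 0.06159275 0.06      ] [0.66727022 0.05988027 0.06      ]
yaw check 0.03637364545385348 -0.00018654582904415937
travel mm 139.7937799046843 139.60723407564012
-3.101849208567604 [-0.00209342 -0.0526457   0.        ]
[0.62072267 0.07776248 0.052     ]
(array([ 2.94662582, -0.02079495,  0.21845532]), array([[ 0.00327625,  0.99932837, -0.03649751],
       [ 0.00294613, -0.0365072 , -0.99932905],
       [-0.99999029,  0.00316653, -0.00306375]])) (np.float64(0.10837211794556367), np.float64(-92.09162788205444))
```

```bash
python3 -m handwheel '{"claw":[1,1,1,1,1,1,1],"dp":[[0.5,-0.02,0.22],[1.5,-0.02,0.22],[2.4,-0.02,0.22],[2.9,-0.02,0.22],[3.02,-0.02,0.22],[3.02,-0.02,0.22],[3.02,-0.02,0.22]],"spin":[0,0,0,0,0,0,0]}' 40
python3 -m handwheel '{"claw":[0.3,0.1,0.1,0.1,0.1,0.1,0.1,0.1,0.1,0.1],"dp":[[0,0,0],[0,0,0],[0,0,0],[0,0,0],[0,0,0],[0,0,0],[0,0,0],[0,0,0],[0,0,0],[0,0,0]],"spin":[0,0,0,0,0,0,0,0,0,0]}' 40
python3 - <<'E'
from h import *
p=get_image("wrist");save(p,"w9",None,1.5);np.save("w9.npy",p,allow_pickle=True)
print(state()["tool_pos"])
E
```

```text
time_s: 9.8
tool_pos: [0.6199, -0.0765, 0.1105]
eef_rot: [1.24, 1.19, -1.23]
ft_force: [-0.1, -0.5, -0.2]
gripper_width: 0.999
time_s: 10.8
tool_pos: [0.62, -0.0765, 0.1109]
eef_rot: [1.241, 1.19, -1.23]
ft_force: [-1.4, 0.4, 4.9]
gripper_width: 0.225
[ 0.62002906 -0.07648697  0.11084259]
```

View pics/w9.png

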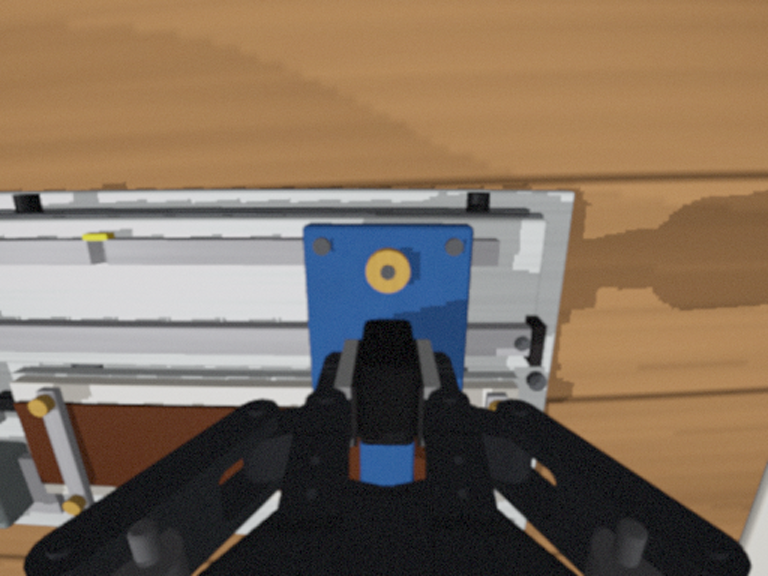

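```bash
python3 - <<'E'
from h import *
p=np.load("w9.npy",allow_pickle=True).item()
f=lambda X,Y,z: at_z(p,Y/1.5-.3,X/1.5-.3,z)
a=.038;ey=np.array([np.sin(a),np.cos(a),0])
no=f(97,250,.06);sc=f(388,271,.092);print(no,sc,(no-sc)@ey*1000)
print(dp(state()["tool_pos"]+.115*ey)[0])
# strip edges direction
a1=f(110,264,.06);a2=f(300,265,.06);d=a2-a1;print("yaw strip",d[0]/d[1])
a1=f(10,212,.052);a2=f(300,212,.052)
E
```

```text
[0.66162424 0.06068188 0.06      ] [ 0.65540789 -0.07772176  0.092     ] 138.53988824080014
[ 0.00921575  0.00520973 -2.87498051]
yaw strip 0.041701527370091244
```

```bash
python3 -m handwheel '{"claw":[0.1,0.1,0.1,0.1,0.1,0.1,0.1,0.1,0.1,0.1,0.1,0.1],"dp":[[0,0,-0.1],[0,0,-0.35],[0,0,-0.65],[0,0,-1.0],[0,0,-1.35],[0,0,-1.7],[0,0,-2.05],[0,0,-2.4],[0,0,-2.7],[0,0,-2.87],[0,0,-2.87],[0,0,-2.87]],"spin":[0,0,0,0,0,0,0,0,0,0,0,0]}' 40
python3 - <<'E'
from h import *
p=get_image("wrist");save(p,"w10",None,1.5);save(p,"w10z",(130,210,180,310),6);np.save("w10.npy",p,allow_pickle=True)
print(state()["tool_pos"],state()["ft_force"])
E
```

```text
time_s: 12.05
tool_pos: [0.6245, 0.0389, 0.1109]
eef_rot: [1.241, 1.19, -1.229]
ft_force: [3.9, 2.1, -2.5]
gripper_width: 0.226
[0.62451678 0.03901164 0.11088716] [ 3.72373992  1.88044489 -3.74186527]
```

View pics/w10.png

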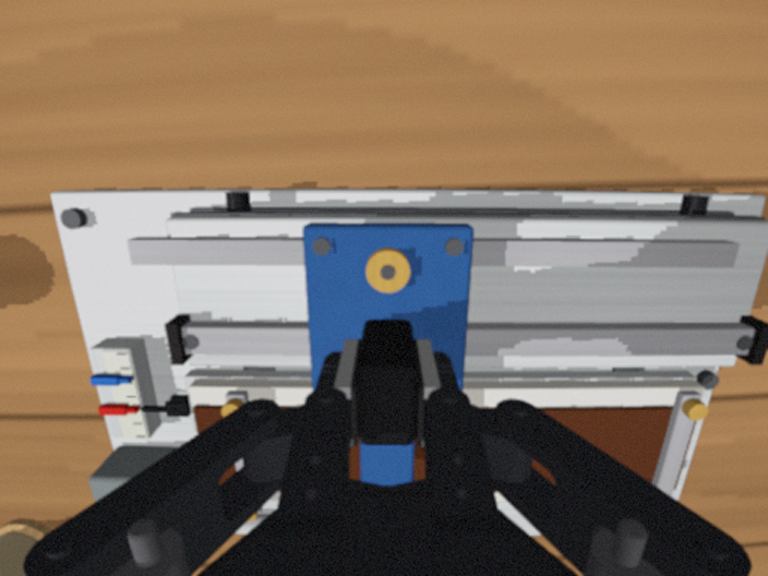

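View pics/w10z.png

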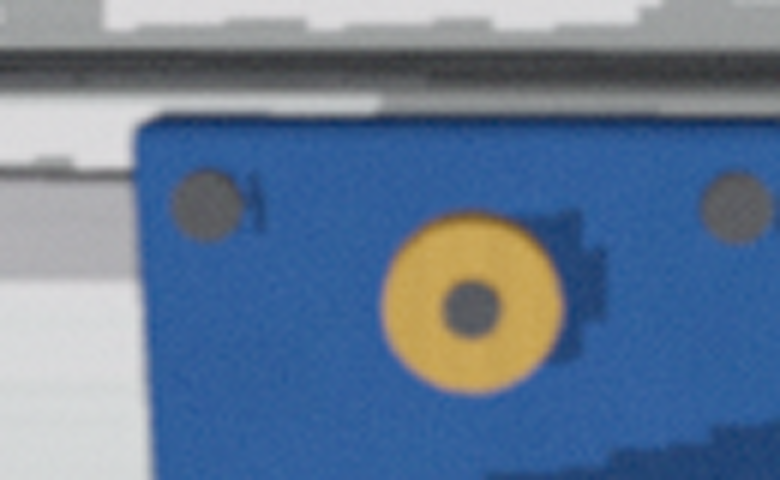

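```bash
python3 -m handwheel '{"claw":[0.1,0.1,0.1,0.1,0.1],"dp":[[0,0,-0.15],[0,0,-0.3],[0,0,-0.42],[0,0,-0.42],[0,0,-0.42]],"spin":[0,0,0,0,0]}' 40
cat > r.py <<'E'
from h import *
import sys
s=state();a=.039;ey=np.array([np.sin(a),np.cos(a),0]);ex=np.array([ey[1],-ey[0],0])
d=s["tool_pos"]-np.array([0.62003,-0.07649,.11084])
print("along %.2f mm lat %.2f z %.2f  Fy %.1f Fx %.1f Fz %.1f t %.2f w %.3f"%(d@ey*1000,d@ex*1000,d[2]*1000,s["ft_force"]@ey,s["ft_force"]@ex,s["ft_force"][2],s["time_s"],s["gripper_width"]))
E
python3 r.py
for i in 1; do python3 -m handwheel '{"claw":[0.1,0.1,0.1],"dp":[[0,0,-0.025],[0,0,-0.025],[0,0,-0.025]],"spin":[0,0,0]}' 40 >/dev/null; python3 r.py; done
python3 -m handwheel '{"claw":[0.1,0.1,0.1],"dp":[[0,0,-0.025],[0,0,-0.025],[0,0,-0.025]],"spin":[0,0,0]}' 40 >/dev/null; python3 r.py
python3 -m handwheel '{"claw":[0.1,0.1,0.1],"dp":[[0,0,-0.025],[0,0,-0.025],[0,0,-0.025]],"spin":[0,0,0]}' 40 >/dev/null; python3 r.py
```

```text
time_s: 12.6
tool_pos: [0.6251, 0.0551, 0.1109]
eef_rot: [1.241, 1.189, -1.23]
ft_force: [2.5, -2.3, -2.1]
gripper_width: 0.229
along 131.65 mm lat -0.05 z 0.02  Fy -2.2 Fx 2.6 Fz -2.1 t 12.60 w 0.229
along 131.99 mm lat -0.00 z 0.04  Fy -5.5 Fx 2.0 Fz -2.1 t 12.90 w 0.229
along 132.07 mm lat -0.03 z 0.02  Fy -6.0 Fx 1.3 Fz -1.8 t 13.20 w 0.230
along 132.10 mm lat -0.02 z 0.04  Fy -6.5 Fx 1.4 Fz -2.0 t 13.50 w 0.229
```

```bash
python3 - <<'E'
from h import *
p=get_image("wrist");save(p,"w11",None,1.5);np.save("w11.npy",p,allow_pickle=True)
p=get_image("scene");save(p,"s11",(150,280,200,350),5)
p=get_image("side");save(p,"d11",(110,260,180,330),5)
E
```

```text
(no output)
```

View pics/w11.png

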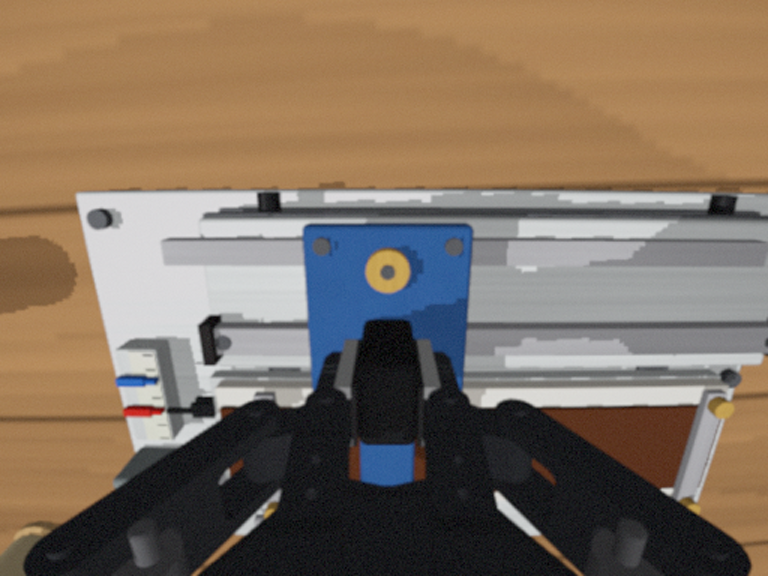

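View pics/s11.png

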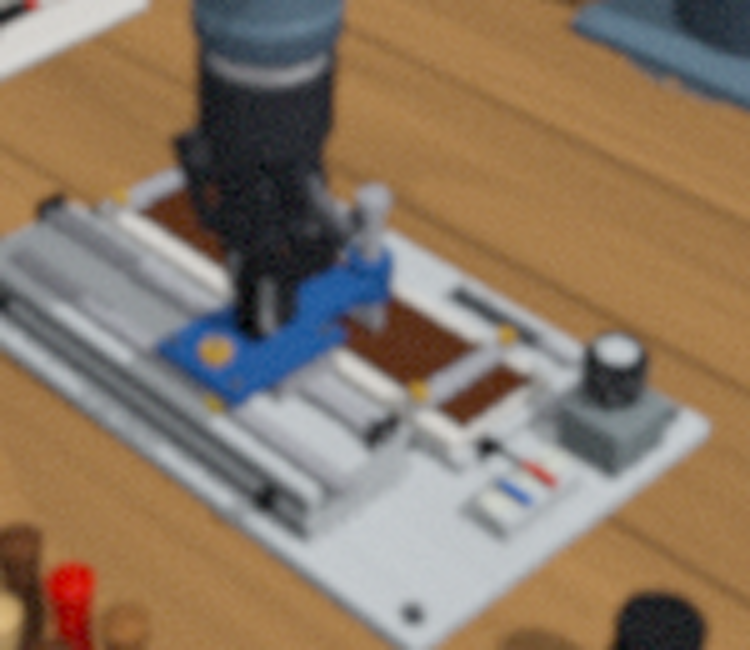

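View pics/d11.png

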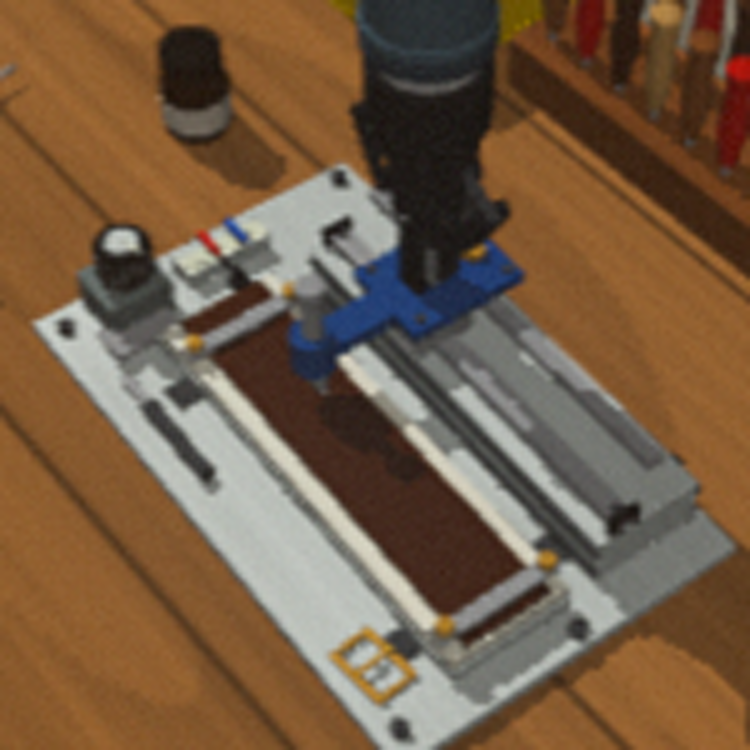

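```bash
python3 - <<'E'
from h import *
p=get_image("scene");save(p,"s12",(205,245,215,270),14)
a=.039;ey=np.array([np.sin(a),np.cos(a),0])
for z in(.057,.06,.063):
  t=at_z(p,150+403/5-.4,200+213/5-.4,z);s=at_z(p,150+351/5-.4,200+215/5-.4,.092);print(t,s,(t-s)@ey*1000)
q=np.load("w9.npy",allow_pickle=True).item()
f=lambda X,Y,z: at_z(q,Y/1.5-.3,X/1.5-.3,z)
print("tab earlier",f(97,237,.06), "jig far screw etc")
E
python3 r.py
```

```text
[0.6687096  0.05668797 0.057     ] [0.66508848 0.0548154  0.092     ] 2.0123363917189927
[0.67112318 0.0591458  0.06      ] [0.66508848 0.0548154  0.092     ] 4.562399620347335
[0.67353676 0.06160362 0.063     ] [0.66508848 0.0548154  0.092     ] 7.112462848975789
tab earlier [0.66783576 0.05909001 0.06      ] jig far screw etc
along 132.09 mm lat -0.01 z 0.04  Fy -5.8 Fx 2.5 Fz -1.7 t 13.70 w 0.229
```

View pics/s12.png

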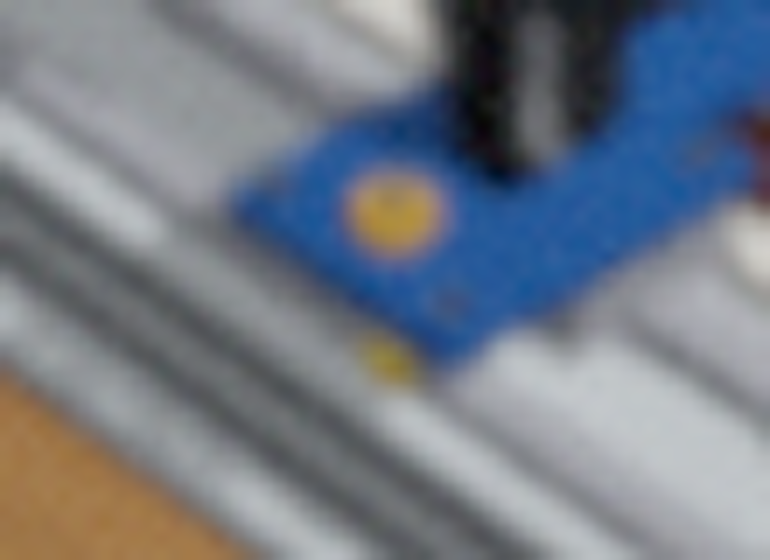

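```bash
python3 -m handwheel '{"claw":[0.1,0.1,0.1],"dp":[[0,0,-0.04],[0,0,-0.04],[0,0,-0.04]],"spin":[0,0,0]}' 40 >/dev/null; python3 r.py
python3 -m handwheel '{"claw":[0.1,0.1,0.1],"dp":[[0,0,-0.06],[0,0,-0.06],[0,0,-0.06]],"spin":[0,0,0]}' 40 >/dev/null; python3 r.py
```

```text
along 132.65 mm lat -0.03 z 0.03  Fy -6.4 Fx 1.4 Fz -1.7 t 14.00 w 0.232
along 137.16 mm lat 0.01 z 0.04  Fy 1.7 Fx 2.4 Fz -1.2 t 14.30 w 0.226
```

```bash
python3 r.py; python3 -m handwheel '{"claw":[0.1,0.1,0.1],"dp":[[0,0,0],[0,0,0],[0,0,0]],"spin":[0,0,0]}' 40 >/dev/null; python3 r.py
python3 -m handwheel '{"claw":[0.1,0.1,0.1],"dp":[[0,0,-0.025],[0,0,-0.025],[0,0,-0.025]],"spin":[0,0,0]}' 40 >/dev/null; python3 r.py
python3 -m handwheel '{"claw":[0.1,0.1,0.1],"dp":[[0,0,0.025],[0,0,0.025],[0,0,0.025]],"spin":[0,0,0]}' 40 >/dev/null; python3 r.py
python3 - <<'E'
from h import *
p=get_image("wrist");save(p,"w13",None,1.5);np.save("w13.npy",p,allow_pickle=True)
p=get_image("scene");save(p,"s13",(205,245,215,270),14);np.save("s13.npy",p,allow_pickle=True)
E
```

```text
along 137.16 mm lat 0.01 z 0.04  Fy 1.7 Fx 2.4 Fz -1.2 t 14.30 w 0.226
along 138.19 mm lat -0.01 z 0.06  Fy 2.7 Fx 2.3 Fz -2.1 t 14.60 w 0.231
along 138.36 mm lat -0.04 z 0.02  Fy -2.3 Fx 2.0 Fz -2.5 t 14.90 w 0.227
along 138.20 mm lat -0.01 z 0.04  Fy 1.6 Fx 2.1 Fz -1.9 t 15.20 w 0.229
```

View pics/w13.png

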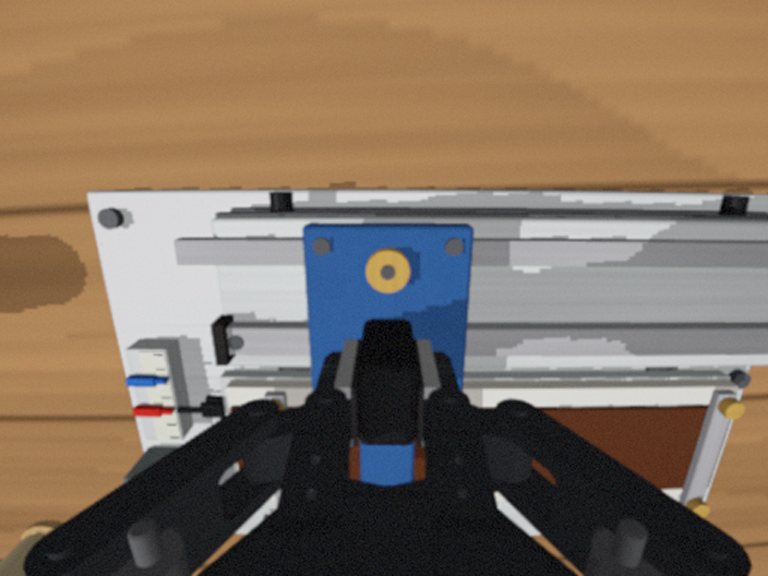

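View pics/s13.png

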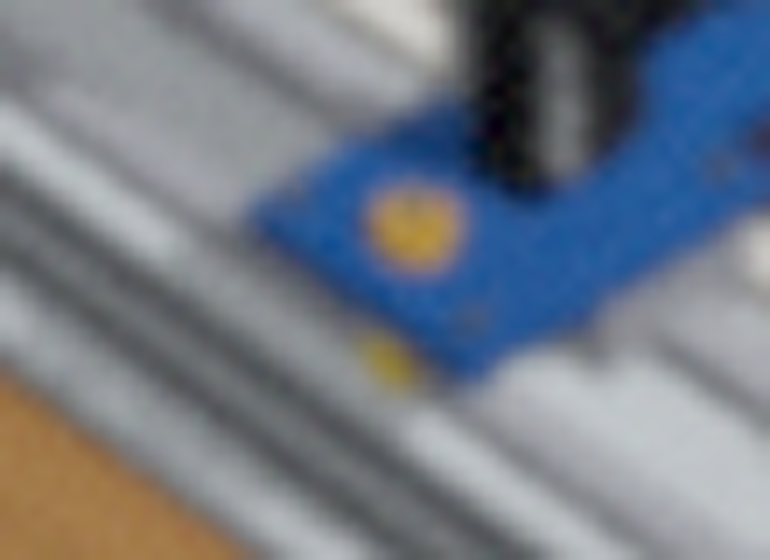

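```bash
python3 - <<'E'
from h import *
p=np.load("s13.npy",allow_pickle=True).item()
a=.039;ey=np.array([np.sin(a),np.cos(a),0])
g=lambda X,Y,z: at_z(p,205+Y/14-.46,215+X/14-.46,z)
for z in(.058,.06,.062): print("scene: tab-screw",(g(392,362,z)-g(416,225,.092))@ey*1000)
# depth of tab
for n in ["w9","w8"]:
    q=np.load(n+".npy",allow_pickle=True).item()
    r,c=(158,64.5) if n=="w9" else (136.5,143)
    print(n,at_d(q,r,c))
E
python3 -m handwheel '{"claw":[0.1,0.1,0.1,0.1],"dp":[[0,0,-0.04],[0,0,-0.04],[0,0,-0.04],[0,0,-0.04]],"spin":[0,0,0,0]}' 40 >/dev/null; python3 r.py
python3 -m handwheel '{"claw":[0.1,0.1,0.1,0.1],"dp":[[0,0,0.04],[0,0,0.04],[0,0,0.04],[0,0,0.04]],"spin":[0,0,0,0]}' 40 >/dev/null; python3 r.py
python3 -m handwheel '{"claw":[0.1,0.1,0.1,0.1],"dp":[[0,0,0],[0,0,0],[0,0,0],[0,0,0]],"spin":[0,0,0,0]}' 40 >/dev/null; python3 r.py
```

```text
scene: tab-screw -1.6178194287677674
scene: tab-screw 0.07887037292680596
scene: tab-screw 1.7755601746217164
w9 [0.66775303 0.05842157 0.06081332]
w8 [0.66705474 0.06025872 0.05946039]
along 138.39 mm lat -0.04 z 0.00  Fy -5.4 Fx 2.3 Fz -3.1 t 15.70 w 0.229
along 138.18 mm lat -0.02 z 0.03  Fy 3.5 Fx 2.6 Fz -1.7 t 16.10 w 0.227
along 138.25 mm lat -0.01 z 0.03  Fy 1.4 Fx 1.5 Fz -2.5 t 16.50 w 0.227
```

```bash
python3 - <<'E'
from h import *
p=get_image("wrist");save(p,"w14z",(240,300,75,165),8);np.save("w14.npy",p,allow_pickle=True)
E
python3 r.py
```

```text
along 138.24 mm lat -0.02 z 0.04  Fy 0.9 Fx 1.8 Fz -1.5 t 16.55 w 0.225
```

View pics/w14z.png

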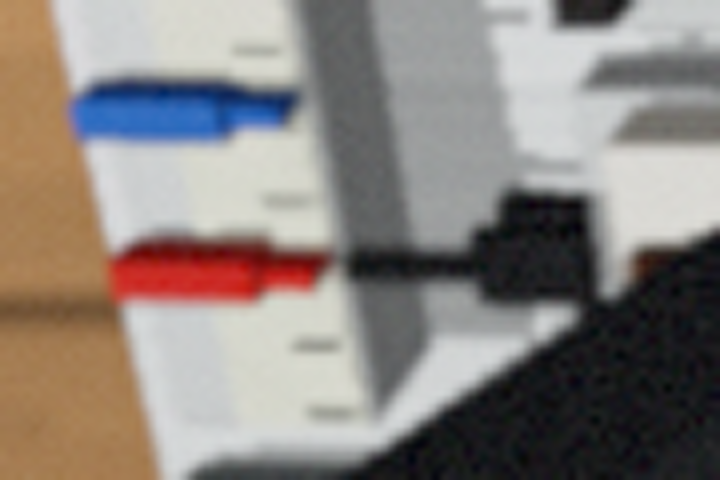

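The pointer is in line with the red nose (zoomed row about 265 for both), and the carriage is seated and gripped. Handing in.

```bash
python3 -c "
from bench import close_job
print(close_job())"
```

```text
the job is handed in; nothing more can be done
None
```

The job is handed in: the pointer is on the red clip and the gripper is holding the carriage with its ball in the notch. `close_job()` gives no verdict.

- **Pointer:** I turned the knob 74° clockwise. Measured after the turn, the pointer was within about 0.5 mm of the red nose. A last picture, taken while holding the carriage, still showed them in line.
- **Carriage:** I gripped the block along the rail with a 40 N grip setting and slid it 138.2 mm towards the knob. Over the last few millimetres the notch pulled it forward past where I had commanded it.
- **Seating checks:** Pushes of about 4–5 N each way moved it only about 0.2 mm. The scene camera put the plunger screw about 0.1 mm from the yellow tab along the rail, though that depends on the tab height I assumed (about 1.7 mm for every 2 mm of height). The ball itself can't be seen, so how far it sank is inferred from the forces.
- **Disagreements:** The wrist camera had predicted 138.5–139.8 mm of travel, slightly more than it took. The carriage also resisted unexpectedly at about 132 mm, with about 6 N. I did not find the cause, and it went away with a slightly larger push.
- **Loose things:** I moved none of them that I know of, and the later pictures showed no sign of a shift. I did not measure each one at the end.

It took about 16.6 s of the 67 s allowed.

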